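# Clamp a culture plate into the corner of a specimen stage

## Robot

A 6-joint arm with a two-finger parallel gripper is mounted at the origin on the work surface. World frame = base frame: x ahead of the robot, y to its left, z up, the work surface at z = 0. Lengths are in m, angles in rad, forces in N, time in s.
With the tool pointing down it reaches from about 0.4 to 0.825 m from the base axis. Payload 7 kg.
Tool frame: the origin (TCP) lies at the centre of the arm's flange, where the gripper is bolted on; the fingertips stand 178 mm ahead of it and the grasp point (between the pads) lies ahead of it (tcp_to_grasp is the z of the grasp point in the tool frame, in m); z points along the fingers, x is the direction in which the jaws open and shut, and the axes are right-handed (so a half turn about z gives the same grasp; the last joint's range is limited). The gripper opens to 88 mm and grips with 3 to 60 N. Pads are 19 mm wide; open, the fingers measure 130 mm over their backs; the gripper's body (78 mm by 193 mm) begins 47 mm behind the grasp point.
Start: joints at [-1.025, 0.359, 0.012, 0, -1.224, -0.288], TCP at [0.172, -0.653, 0.405] pointing down, gripper open.
Joint ranges: [-3.07, 3.07], [-1.43, 2.12], [-1.02, 1.25], [-3.03, 1.67], [-3.05, -0], [-3.03, 3.03]. Speed limits (rad/s): [2.39, 2.39, 3.01, 3.14, 3.14, 3.14].

## Interface

Orientations are given as [roll, pitch, yaw] about the fixed x, y, z axes, in that order (R = Rz(yaw) Ry(pitch) Rx(roll)).
In Python, from station import get_state, grab_frame, job_done, tcp_to_grasp gives the robot as it stands.
- The arm moves only by the tool drive_tool, never from a script. Its argument "moves" is a list of rows, each a list of 7 numbers: the shift along the tool's x, y, z in mm, then the turn, a rotation vector about the tool's x, y, z in degrees, then the closure, from -1 (fully open) to 1 (shut), so that 0 is half open. In form: [[dx, dy, dz, ax, ay, az, claw], ...]. A call has 1 to 12 rows; each row is the pose to reach, as a shift and turn from the pose commanded when the call began, along the tool's axes at that moment; what a row does not reach only later rows make up. A row lasts 1/8 s, in which the tool goes at most 62.5 mm and 10.7 degrees, less where a joint would pass 70% of its speed; a pose out of reach is approached as far as the arm can. A call with a gripper value outside its range is refused whole. The fingers move at their own pace and stop on an object; "grip_force" is the grip in N (left out, the last holds). Time passes only in rows, so rows that repeat a pose let the fingers close. It gives the time, the measured TCP pose, the force and the opening at its end, in the units of the state.
- get_state(): the state, without advancing time (a new reading comes with each control period).
- grab_frame(name): name is "scene" or "top"; returns a dict with "img" (480x640x3 uint8, red, green, blue), "range_z" (480x640 float32, m along the optical axis (not along the pixel's ray), 0 where there is no reading), "fovy" (degrees; the focal length in pixels is half the picture's height over the tangent of half this angle, whatever the lens; pixels are square), "cx", "cy" (the principal point, pixels), "k1" (the pictures are not rectified: a ray, as slopes to the right and down, at radius r is drawn at 1 + k1 r^2 times it, then the intrinsics apply), "rvec" (rotation vector, rad) and "tvec" (3), from world to camera coordinates, as OpenCV has them. Camera axes: x right, y down, z forward; pixel columns grow to the right and rows downward; lengths in m; the calibration is good to about 2 mm. A picture is of the moment at which its call begins.
- job_done(): hands the job in, once; it reports no verdict.
The state is a dict: "t": time; "q": joint angles; "qd": joint speeds; "joint_efforts": joint torques, N m; "eef_pos": TCP position; "ee_rot": TCP orientation; "force": force on the tool from outside, world axes, zero at the start; "moment": the same for the moment, N m; "width": finger opening in m.
Only numpy, scipy, OpenCV 4.12 (cv2) and the standard library are available. Lean on these libraries where they do the work, as an engineer would, in place of code of your own. Each camera call takes 0.05 s, during which the arm holds its last target. There are 200 camera calls.

## Task

On the black specimen stage, push the pink six-well culture plate with the fingers back along the stage until its long edge is flat against the rear rail. Then push the blue sliding clamp to the left so that it shoves the plate along the rail, fully home against the end stop, and stays up against it. Slide the plate steadily and gently without ever lifting or tipping it, and leave the small dish and everything else on the bench where they stand.

Things in the scene. Friction and masses are not known exactly. Their poses are not given: they have to be found in the camera images.
- stage: Fixed stage, white base 230 (x) x 330 (y) x 30 mm, black top; origin: centre of its underside; top at z = 30. +x points to the rear rail, +y left to the end stop; yaw within 0.2 rad. Aluminium rail: 10 mm high, inner face x = +95, y -30 to +147. Aluminium end stop: 10 mm high, inner face y = +135, x +15 to +95. Steel strip at x = +52: clamp's track.
- seat (a point): Point on the stage's black top (x = +52, y = +71, z = 30 in the stage frame; marked by a pale glass disc): where the plate's origin lies when it is home in the corner. Axes as the stage's.
- plate: Loose covered six-well plate, white skirt, pink wells, about 100 to 180 g: 86 (x) x 128 (y) x 20 mm high, origin at the centre of its underside. Lies on the stage, long sides roughly along the stage's y, turned up to 0.25 rad; its origin starts 30 to 60 mm short of the seat in x and 20 to 50 mm short in y.
- clamp (a joint): Blue sliding clamp on the stage: travel in m along the stage's +y, 0 at the far right, starts at 0 to 0.02, at most 0.15. Its flat left face (70 mm wide, 18 mm high, centred on stage x = +52) lies at stage y = -125 mm + travel; it touches a seated plate at 0.132. About 2 N of friction plus 6 N per m/s, no spring, stays where left.
- clamp_tab (a point): Centre of the right (-y) face of the clamp's upright tab, the face to push to the left, 28 mm to the right of the clamp's left face. The tab is 44 mm wide (x), 6 mm thick (y), from 1 to 34 mm above the stage top; this point is 22 mm above it. Axes as the stage's. Nothing stands on the stage to its right.
- dish: Bystander: small covered round dish, amber disc on its cover, 54 mm across, 14 mm high, loose on the stage's top near its front right corner; origin at the centre of its underside.
- medium_bottle: Bystander: amber bottle with orange cap, 66 mm across, 130 mm high, on the bench to the left of the stage; origin at the centre of its underside.
- tube_rack: Bystander: green rack 75 x 130 mm with capped tubes, 98 mm high, on the bench to the right of the stage; origin at the centre of its underside.
- tip_box: Bystander: yellow box with pale lid, 85 x 120 x 59 mm high, on the bench behind the stage; origin at the centre of its underside.
- beaker: Bystander: white beaker, 68 mm across, 75 mm high, on the bench behind the stage to the right; origin at the centre of its underside.
- dish_stack: Bystander: stack of three dishes stuck together, 93 mm across, 45 mm high, on the bench to the left of the stage; origin at the centre of its underside.
Things that resemble listed ones, but are neither listed nor needed, are in the scene too. Several things have the shape of the plate; the one meant has the colours described above.

How it is judged:
By the outcome, as a careful person would: the job done as asked, in the order asked, and still so for the second after the job is handed in, with the robot touching nothing.
It also fails if it takes over 48 s, if anything falls off the work surface, if the arm or the gripper's body presses on something with over 40 N, if the wrist force passes 120 N, or if a joint passes its speed limit or range.

## Working session

There is one attempt and no reset: what is moved stays moved. The work goes in short steps, Python scripts to look and compute and a tool call to move; the robot and the scene stay as the last step left them, time stands still between calls to the robot, and variables do not carry over. Pictures are saved under pics/ and viewed, about 8 in all and at most 12, crops included, and the job is handed in when it is done.

Besides the shell and the picture viewer there is one more tool, called as a command line: name --pt "numbers of a row" for each row, then --argument value for the rest. drive_tool: Moves the arm, as the interface text tells. Its arguments: {"type":"object","properties":{"moves":{"type":"array"},"grip_force":{"type":"number"}},"required":["moves"]}

```bash
mkdir -p pics; ls; python3 - <<'E'
from station import *
import cv2,json
print(get_state(), tcp_to_grasp)
for n in ["scene","top"]:
    f=grab_frame(n); cv2.imwrite(f"pics/{n}0.png",f["img"][:,:,::-1]); print({k:v for k,v in f.items() if k not in("img","range_z")})
E
```

```text
pics
{'t': 0.0, 'q': array([-1.02491386e+00,  3.59349906e-01,  1.10585778e-02, -3.55696627e-04,
       -1.22409383e+00, -2.88096879e-01]), 'qd': array([ 7.76077439e-04, -4.67066390e-04, -1.84375225e-03,  6.32442184e-04,
       -5.70697379e-04, -4.84056076e-05]), 'joint_efforts': array([-1.02944472e-03, -5.82719135e+01,  2.93062520e+01,  6.99750960e+00,
        7.18108247e-03, -1.74042757e-04]), 'eef_pos': array([ 0.17202857, -0.65250117,  0.40374524]), 'ee_rot': array([-3.14146178e+00, -1.61835978e-03,  1.82846068e+00]), 'force': array([-0.3964392 , -0.58799372,  0.67164117]), 'moment': array([0.01528123, 0.00517358, 0.04440367]), 'width': 0.08769150759756088} 0.1593
{'fovy': 51.55514457923247, 'cx': 315.8901212455627, 'cy': 241.5802242825196, 'k1': -0.007515127602970566, 'rvec': array([ 2.02684133,  1.51067919, -0.53568557]), 'tvec': array([-0.16948794, -0.33485333,  1.5518582 ])}
{'fovy': 54.49531934725932, 'cx': 325.85850090451675, 'cy': 244.94067352898904, 'k1': -0.09160985700241345, 'rvec': array([ 2.15699181, -2.14967303,  0.19924884]), 'tvec': array([0.00304216, 0.52772108, 0.90791057])}
```

View pics/top0.png

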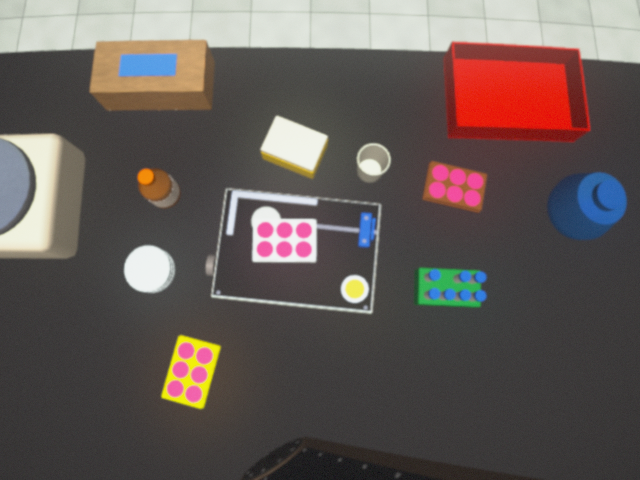

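View pics/scene0.png

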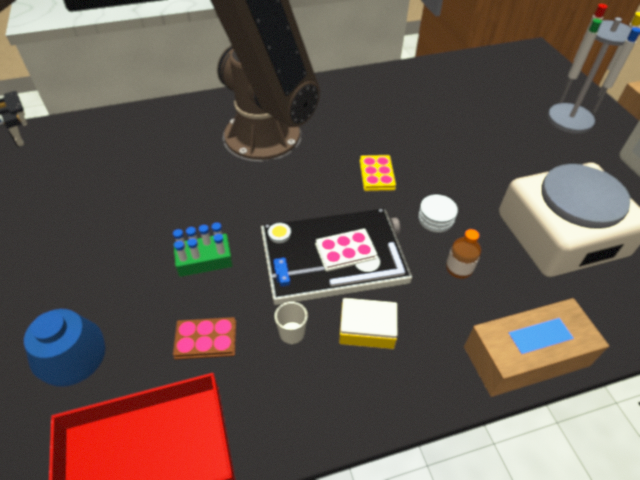

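The top view has the stage at about (213–382, 188–313), with the rail and stop at its upper left and the pink and white plate around (284, 241). The clamp is at (367, 230) and the dish at (354, 289). The yellow and brown plates are decoys. I'll enlarge the stage.

```bash
cat > h.py <<'E'
import numpy as np, cv2
from station import *
def cam(f):
    F=240/np.tan(np.radians(f["fovy"]/2)); K=np.array([[F,0,f["cx"]],[0,F,f["cy"]],[0,0,1.]])
    return K,np.array([f["k1"],0,0,0,0.]),cv2.Rodrigues(f["rvec"])[0],f["tvec"]
def world(f,uv,z):
    K,D,R,t=cam(f); p=cv2.undistortPoints(np.array(uv,float).reshape(-1,1,2),K,D)[:,0]
    d=np.c_[p,np.ones(len(p))]@R; c=-R.T@t
    return c+d*((z-c[2])/d[:,2])[:,None]
def pix(f,P):
    K,D,R,t=cam(f); return cv2.projectPoints(np.array(P,float).reshape(-1,1,3),f["rvec"],f["tvec"],K,D)[0][:,0]
def crop(f,name,x0,y0,w,h,s):
    cv2.imwrite(name,cv2.resize(f["img"][y0:y0+h,x0:x0+w,::-1],None,fx=s,fy=s,interpolation=cv2.INTER_CUBIC))
E
python3 - <<'E'
from h import *
f=grab_frame("top"); crop(f,"pics/top1.png",205,180,190,142,4.2)
E
```

```text
(no output)
```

View pics/top1.png

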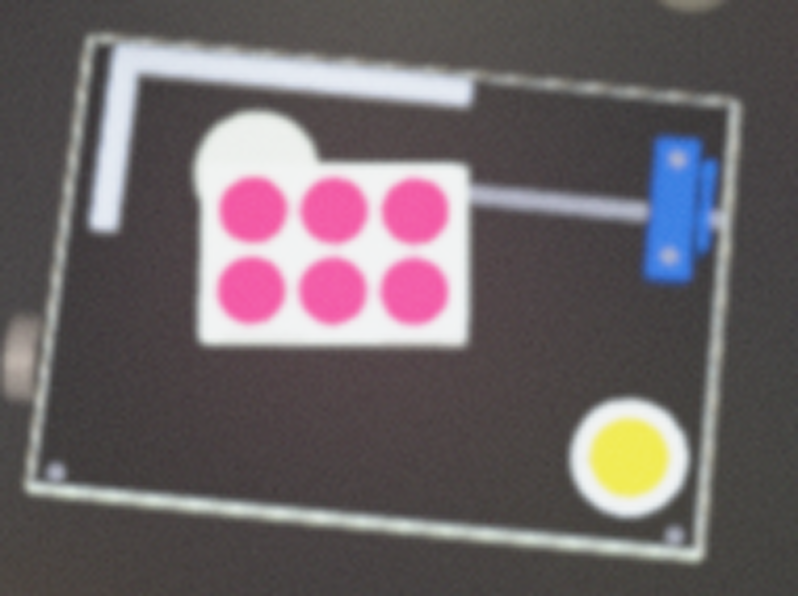

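The crop (scale 4.2, offset 205, 180) gives these readings:

| Item | Crop pixel positions |
|---|---|
| Stage corners | (88,36), (740,100), (27,488), (702,558) |
| Plate corners | (200,162), (469,162), (469,346), (199,346) |
| Rail inner edge | (136,76) to (472,106) |
| Clamp top | left edge x about 654 to 645, tab near (707,205) |
| Dish | (629,457) |

```bash
cat >> h.py <<'E'
def c2p(a,x0=205,y0=180,s=4.2): return (np.array(a,float)+.5)/s-.5+[x0,y0]
def fit(model,obs):  # rigid 2d
    mc,oc=model.mean(0),obs.mean(0); A=(model-mc);B=(obs-oc)
    th=np.arctan2((A[:,0]*B[:,1]-A[:,1]*B[:,0]).sum(),(A*B).sum())
    R=np.array([[np.cos(th),-np.sin(th)],[np.sin(th),np.cos(th)]]); t=oc-R@mc
    return th,R,t,np.linalg.norm(model@R.T+t-obs,axis=1)
E
python3 - <<'E'
from h import *
f=grab_frame("top")
# TL=(+115,+165) TR=(+115,-165) BL=(-115,165) BR
M=np.array([[115,165],[115,-165],[-115,165],[-115,-165]])/1e3
W=world(f,c2p([[88,36],[740,100],[27,488],[702,558]]),.03)[:,:2]
th,R,t,e=fit(M,W); print("stage",th,t,e)
loc=lambda uv,z:(world(f,c2p(uv),z)[:,:2]-t)@R*1e3
print("rail",loc([[136,76],[472,106],[119,232]],.04))
Mp=np.array([[43,64],[43,-64],[-43,-64],[-43,64]])/1e3
Wp=world(f,c2p([[200,162],[469,162],[469,346],[199,346]]),.05)[:,:2]
thp,Rp,tp,ep=fit(Mp,Wp); print("plate",thp-th,(tp-t)@R*1e3,ep,"world",tp)
print("clamp left",loc([[654,137],[645,280]],.048)); print("tab top right edge",loc([[717,160],[706,250]],.064))
print("dish",loc([[629,457]],.044)); 
K,D,Rc,tc=cam(f)
r=f["range_z"]; 
for n,uv in dict(stagetop=[400,450],plate=[290,250],dish=[629,457]).items():
    u=c2p(uv); i=np.round(u).astype(int); z=np.median(r[i[1]-1:i[1]+2,i[0]-1:i[0]+2]); n2=cv2.undistortPoints(u.reshape(1,1,2),K,D)[0,0]
    print(n,Rc.T@(np.r_[n2,1]*z-tc))
E
```

```text
stage -0.09634497346646965 [0.52066272 0.06316924] [0.00236619 0.0014628  0.00232738 0.00174633]
rail [[ 92.52787193 135.22532052]
 [ 94.42450477 -31.01149728]
 [ 14.22126546 133.39837555]]
plate 0.10428557806852923 [12.84029114 27.34100129] [0.00230386 0.00193065 0.00207239 0.00165486] world [0.53607356 0.08914826]
clamp left [[  86.29961825 -121.04345967]
 [  15.46307854 -122.74388891]]
tab top right edge [[  74.39286719 -150.8560639 ]
 [  30.20119    -149.13062667]]
dish [[ -69.9181102  -122.90995605]]
stagetop [0.44323043 0.05726097 0.02934937]
plate [0.53778944 0.11053169 0.04862344]
dish [ 0.43924331 -0.05244186  0.04403333]
```

```bash
cat >> h.py <<'E'
TH=-.092; T=np.array([.5207,.0632]); RS=np.array([[np.cos(TH),-np.sin(TH)],[np.sin(TH),np.cos(TH)]])
from scipy.spatial.transform import Rotation as Ro
def rows(*wps):  # (lx,ly mm in stage, tip height z mm in world, jaw angle rel. to stage +y, deg)
    s=get_state(); R0=Ro.from_euler('xyz',s["ee_rot"]); p=s["eef_pos"]
    print("now local",np.round((p[:2]-T)@RS*1e3,1),"tip z",round((p[2]-.178)*1e3,1),"t",round(s["t"],2),"F",np.round(s["force"],1),"Fstage",np.round(s["force"][:2]@RS,1),"w",round(s["width"],3))
    for lx,ly,z,a in wps:
        P=np.r_[T+RS@(np.array([lx,ly])/1e3),z/1e3+.178]; R=Ro.from_euler('xyz',[np.pi,0,np.pi/2+TH+np.radians(a)])
        print(np.round(R0.inv().apply(P-p)*1e3,1),np.round((R0.inv()*R).as_rotvec(degrees=True),1), np.round(P,3))
E
python3 - <<'E'
from h import *
rows((-40,-250,226,0),(-62,27,226,0),(-62,27,36,0))
E
```

```text
now local [-281.4 -744.8] tip z 226.1 t 0.2 F [-0.3  0.1  0.1] Fstage [-0.3  0.1] w 0.088
[382.1 396.3   0.5] [-0.  -0.1 20. ] [ 0.458 -0.182  0.404]
[649.9 470.5   0.7] [-0.  -0.1 20. ] [0.461 0.096 0.404]
[649.7 470.6 190.7] [-0.  -0.1 20. ] [0.461 0.096 0.214]
```

drive_tool --pt "42 44 0 0 0 3 0" --pt "85 88 0 0 0 6 0" --pt "127 132 0 0 0 9 0" --pt "170 176 0 0 0 12 0" --pt "212 220 0 0 0 15 0" --pt "255 264 0 0 0 18 0" --pt "297 308 0 0 0 20 0" --pt "340 352 0 0 0 20 0" --pt "382 396 0 0 0 20 0" --pt "440 412 0 0 0 20 0" --pt "498 428 0 0 0 20 0" --pt "556 444 0 0 0 20 0"

```text
t: 1.7
eef_pos: [0.4592, 0.0, 0.4048]
ee_rot: [3.141, -0.0, 1.48]
force: [0.6, -0.1, 0.4]
width: 0.0436
```

```bash
python3 - <<'E'
from h import *
rows((-62,27,226,0),(-62,27,60,0),(-62,27,36,0))
E
```

```text
now local [-55.4 -68.6] tip z 226.8 t 1.7 F [ 0.6 -0.1  0.4] Fstage [ 0.6 -0.1] w 0.044
[95.6 -6.5  0.8] [ 0. -0.  0.] [0.461 0.096 0.404]
[ 95.5  -6.6 166.8] [ 0. -0.  0.] [0.461 0.096 0.238]
[ 95.5  -6.6 190.8] [ 0. -0.  0.] [0.461 0.096 0.214]
```

drive_tool --pt "48 -3 0 0 0 0 0" --pt "95 -7 0 0 0 0 0" --pt "95 -7 30 0 0 0 0" --pt "95 -7 65 0 0 0 0" --pt "95 -7 100 0 0 0 0" --pt "95 -7 135 0 0 0 0" --pt "95 -7 160 0 0 0 0" --pt "95 -7 175 0 0 0 0" --pt "95 -7 185 0 0 0 0" --pt "95 -7 190 0 0 0 0" --pt "95 -7 190 0 0 0 0"

```text
t: 3.08
eef_pos: [0.4614, 0.0934, 0.2147]
ee_rot: [3.142, 0.0, 1.48]
force: [1.8, 0.3, 0.3]
width: 0.0437
```

```bash
python3 - <<'E'
from h import *
rows()
f=grab_frame("scene"); crop(f,"pics/s1.png",220,160,220,150,3.6)
E
```

```text
now local [-61.8  24.6] tip z 36.7 t 3.08 F [1.8 0.3 0.3] Fstage [1.8 0.5] w 0.044
```

View pics/s1.png

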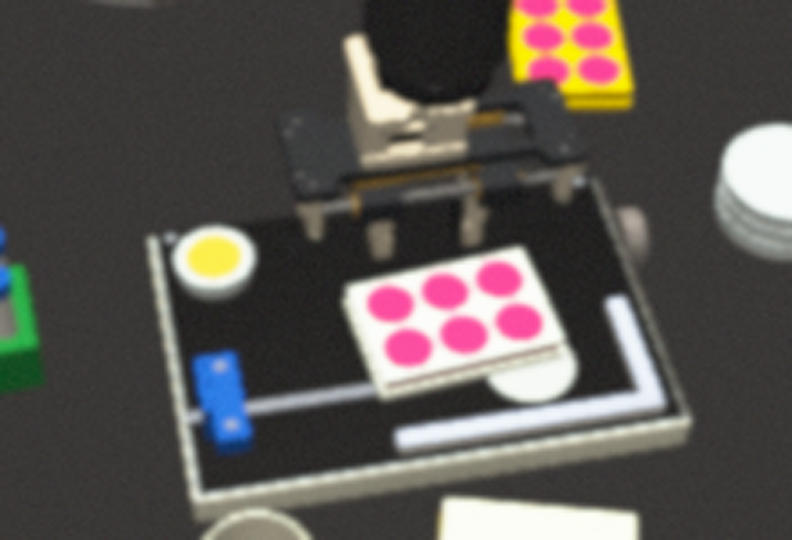

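The fingers stand in front of the plate at about (380,240) and (470,225), clear of the dish. Next I push the plate back gently.

drive_tool --pt "0 3 0 0 0 0 0" --pt "0 7 0 0 0 0 0" --pt "0 11 0 0 0 0 0" --pt "0 15 0 0 0 0 0" --pt "0 19 0 0 0 0 0" --pt "0 23 0 0 0 0 0" --pt "0 27 0 0 0 0 0" --pt "0 31 0 0 0 0 0" --pt "0 35 0 0 0 0 0" --pt "0 39 0 0 0 0 0" --pt "0 43 0 0 0 0 0" --pt "0 46 0 0 0 0 0"

```text
t: 4.62
eef_pos: [0.5074, 0.0892, 0.2146]
ee_rot: [-3.142, 0.0, 1.479]
force: [-1.7, 0.1, 0.9]
width: 0.0438
```

```bash
python3 - <<'E'
from h import *
rows()
f=grab_frame("scene"); crop(f,"pics/s2.png",220,160,220,150,3.6)
E
```

```text
now local [-15.7  24.6] tip z 36.6 t 4.62 F [-1.7  0.1  0.9] Fstage [-1.7 -0.1] w 0.044
```

View pics/s2.png

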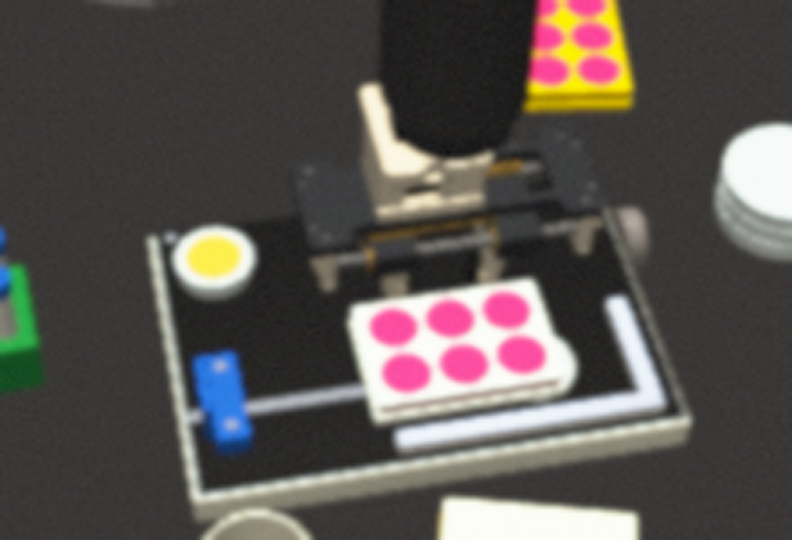

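The plate has squared up to the rail and a gap remains, with its rear edge around (375,415)–(575,380). I'll continue slowly.

drive_tool --pt "0 2 0 0 0 0 0" --pt "0 4 0 0 0 0 0" --pt "0 6 0 0 0 0 0" --pt "0 8 0 0 0 0 0" --pt "0 10 0 0 0 0 0" --pt "0 11 0 0 0 0 0"

```text
t: 5.42
eef_pos: [0.5182, 0.0882, 0.2147]
ee_rot: [-3.142, 0.0, 1.479]
force: [-0.3, 1.4, -0.4]
width: 0.0438
```

drive_tool --pt "0 0.5 0 0 0 0 0" --pt "0 1 0 0 0 0 0" --pt "0 1.5 0 0 0 0 0" --pt "0 2 0 0 0 0 0"

```text
t: 5.92
eef_pos: [0.5201, 0.088, 0.2146]
ee_rot: [-3.142, 0.0, 1.48]
force: [-0.8, 0.2, -1.4]
width: 0.0436
```

drive_tool --pt "0 0.5 0 0 0 0 0" --pt "0 1 0 0 0 0 0" --pt "0 1.5 0 0 0 0 0" --pt "0 1.5 0 0 0 0 0"

```text
t: 6.42
eef_pos: [0.5215, 0.0879, 0.2146]
ee_rot: [-3.141, 0.0, 1.479]
force: [-1.3, 1.2, 0.4]
width: 0.0438
```

```bash
python3 - <<'E'
from h import *
rows()
a=grab_frame("top"); b=grab_frame("scene"); 
crop(a,"pics/a.png",225,180,100,75,4); crop(b,"pics/b.png",300,220,110,75,4)
A=cv2.imread("pics/a.png");B=cv2.imread("pics/b.png"); B=cv2.resize(B,(440,300)); A=cv2.resize(A,(440,330))
cv2.imwrite("pics/ab.png",np.vstack([A[:300],B]))
E
```

```text
now local [-1.5 24.6] tip z 36.6 t 6.42 F [-1.3  1.2  0.4] Fstage [-1.4  1.1] w 0.044
```

View pics/ab.png

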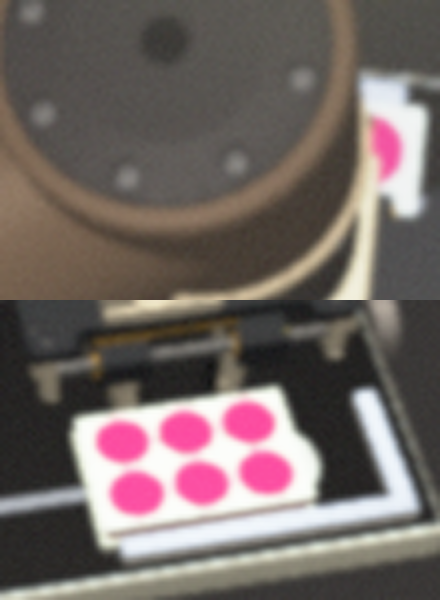

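The lower view shows the plate almost on the rail, with the rail hiding its skirt. The force is still only noise, so I keep creeping.

drive_tool --pt "0 0.5 0 0 0 0 0" --pt "0 1 0 0 0 0 0" --pt "0 1 0 0 0 0 0"

```text
t: 6.9
eef_pos: [0.5218, 0.0878, 0.2145]
ee_rot: [-3.14, 0.0, 1.479]
force: [-5.9, 2.1, 3.9]
width: 0.0435
```

drive_tool --pt "0 0.5 0 0 0 0 0" --pt "0 1 0 0 0 0 0" --pt "0 1 0 0 0 0 0"

```text
t: 7.28
eef_pos: [0.5221, 0.0877, 0.2144]
ee_rot: [-3.138, 0.001, 1.479]
force: [-10.9, 4.7, 7.2]
width: 0.0439
```

Contact with the rail is clear at about 11 N. I'll back off, lift clear and check the result and the approach to the clamp.

drive_tool --pt "0 -2 0 0 0 0 0" --pt "0 -8 0 0 0 0 0" --pt "0 -18 0 0 0 0 0" --pt "0 -28 -5 0 0 0 0" --pt "0 -30 -40 0 0 0 0.5" --pt "0 -30 -90 0 0 0 1" --pt "-50 -30 -130 0 0 0 1" --pt "-105 -25 -145 0 0 0 1" --pt "-160 -20 -150 0 0 0 1" --pt "-205 -10 -150 0 0 0 1" --pt "-205 -10 -150 0 0 0 1" --grip_force 30

```text
t: 8.65
eef_pos: [0.4942, -0.1179, 0.365]
ee_rot: [3.141, 0.0, 1.476]
force: [-0.0, -0.5, 0.8]
width: 0.0003
```

```bash
python3 - <<'E'
from h import *
rows((52,-195,186,0),(52,-183,47,0))
a=grab_frame("top"); crop(a,"pics/t3.png",205,180,190,142,4.2)
loc=lambda uv,z:(world(a,uv,z)[:,:2]-T)@RS*1e3
print("rack",loc([[418,268],[420,306],[483,306],[483,268]],.09)); print("beaker",loc([[373,148],[373,170],[358,160]],.075))
E
```

```text
now local [  -9.7 -182.7] tip z 187.0 t 8.65 F [-0.  -0.5  0.8] Fstage [ 0.  -0.5] w 0.0
[-12.1  61.8   1. ] [ 0.   0.  -0.2] [ 0.555 -0.136  0.364]
[-1.00e-01  6.17e+01  1.40e+02] [ 0.   0.  -0.2] [ 0.556 -0.124  0.225]
rack [[ -22.9965769  -238.40052188]
 [ -95.56904938 -247.04401432]
 [ -84.77560284 -370.39311198]
 [ -10.90363675 -367.0188903 ]]
beaker [[ 216.26948834 -134.35391492]
 [ 169.37160432 -137.82991294]
 [ 187.31909987 -105.7810056 ]]
```

View pics/t3.png

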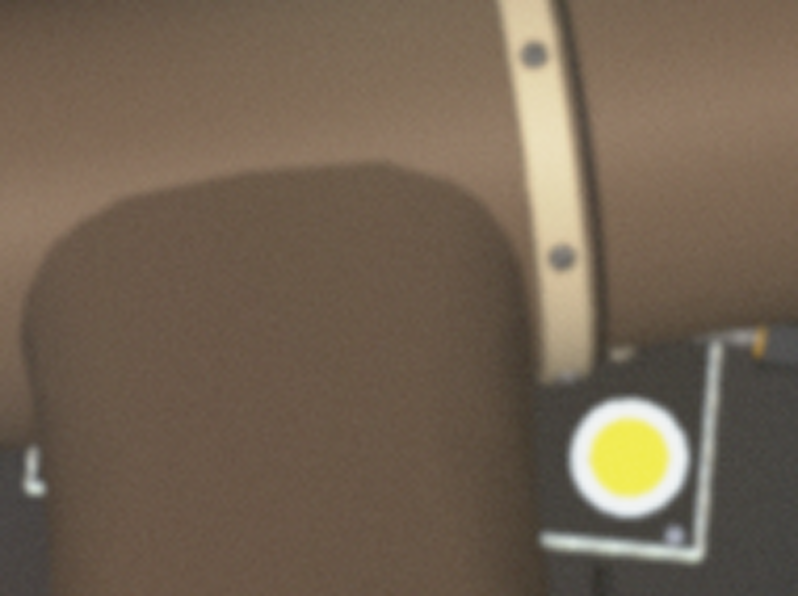

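The arm hides the stage from above here, but the dish has not moved (629,457), and the rack and beaker are clear of the gripper's path. Next I come down to the right of the tab.

drive_tool --pt "-3 30 0 0 0 0 1" --pt "-5 62 0 0 0 0 1" --pt "-5 62 30 0 0 0 1" --pt "-5 62 65 0 0 0 1" --pt "-5 62 95 0 0 0 1" --pt "-5 62 120 0 0 0 1" --pt "-5 62 133 0 0 0 1" --pt "-5 62 140 0 0 0 1" --pt "-5 62 140 0 0 0 1"

```text
t: 9.82
eef_pos: [0.5564, -0.1258, 0.2249]
ee_rot: [3.141, 0.0, 1.48]
force: [0.1, -0.1, 0.4]
width: 0.0005
```

```bash
python3 - <<'E'
from h import *
rows()
f=grab_frame("scene"); crop(f,"pics/s4.png",220,160,220,150,3.6)
E
```

```text
now local [  52.9 -184.9] tip z 46.9 t 9.82 F [ 0.1 -0.1  0.4] Fstage [ 0.1 -0.1] w 0.001
```

View pics/s4.png

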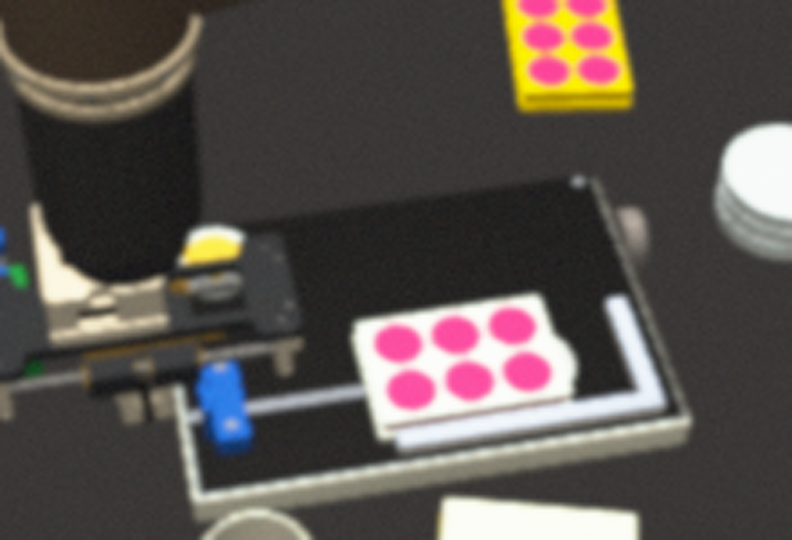

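The closed fingers are right of the tab at (145,415), and the plate lies along the rail, right end at (385,435). I push the clamp left.

drive_tool --pt "3 0 0 0 0 0 1" --pt "7 0 0 0 0 0 1" --pt "10 0 0 0 0 0 1" --pt "13 0 0 0 0 0 1" --pt "16 0 0 0 0 0 1" --pt "20 0 0 0 0 0 1" --pt "25 0 0 0 0 0 1" --pt "30 0 0 0 0 0 1" --pt "35 0 0 0 0 0 1" --pt "40 0 0 0 0 0 1" --pt "45 0 0 0 0 0 1" --pt "50 0 0 0 0 0 1"

```text
t: 11.38
eef_pos: [0.5609, -0.076, 0.2247]
ee_rot: [3.141, -0.0, 1.48]
force: [1.0, -2.9, -0.4]
width: 0.0005
```

drive_tool --pt "5 0 0 0 0 0 1" --pt "10 0 0 0 0 0 1" --pt "15 0 0 0 0 0 1" --pt "20 0 0 0 0 0 1" --pt "25 0 0 0 0 0 1" --pt "30 0 0 0 0 0 1" --pt "34 0 0 0 0 0 1" --pt "37 0 0 0 0 0 1" --pt "39 0 0 0 0 0 1" --pt "40 0 0 0 0 0 1"

```text
t: 12.62
eef_pos: [0.5644, -0.0365, 0.2247]
ee_rot: [-3.142, -0.0, 1.48]
force: [0.5, -1.5, 0.8]
width: 0.0003
```

```bash
python3 - <<'E'
from h import *
rows()
f=grab_frame("scene"); crop(f,"pics/s5.png",220,160,220,150,3.6)
E
```

```text
now local [ 52.7 -95.2] tip z 46.7 t 12.62 F [ 0.5 -1.5  0.8] Fstage [ 0.6 -1.4] w 0.0
```

View pics/s5.png

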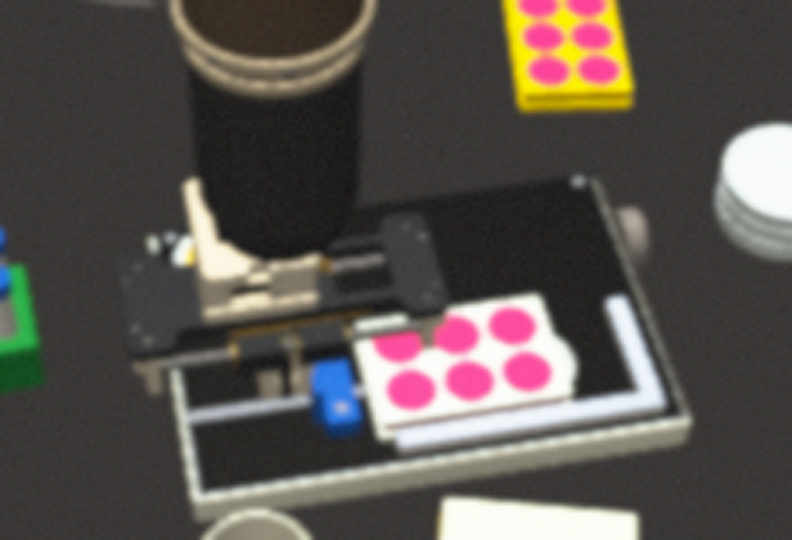

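The clamp is moving, with its left face at (352,390) and about 10 mm to go to the plate at (368,400). I slow down to meet the plate.

drive_tool --pt "2 0 0 0 0 0 1" --pt "4 0 0 0 0 0 1" --pt "6 0 0 0 0 0 1" --pt "8 0 0 0 0 0 1" --pt "10 0 0 0 0 0 1" --pt "12 0 0 0 0 0 1" --pt "14 0 0 0 0 0 1" --pt "16 0 0 0 0 0 1" --pt "18 0 0 0 0 0 1" --pt "20 0 0 0 0 0 1" --pt "22.5 0 0 0 0 0 1" --pt "25 0 0 0 0 0 1"

```text
t: 14.18
eef_pos: [0.5667, -0.0115, 0.2247]
ee_rot: [3.142, -0.0, 1.479]
force: [0.2, -3.0, 0.6]
width: 0.0005
```

drive_tool --pt "2.5 0 0 0 0 0 1" --pt "5 0 0 0 0 0 1" --pt "7.5 0 0 0 0 0 1" --pt "10 0 0 0 0 0 1" --pt "12.5 0 0 0 0 0 1" --pt "14.5 0 0 0 0 0 1" --pt "16.5 0 0 0 0 0 1" --pt "18 0 0 0 0 0 1" --pt "19 0 0 0 0 0 1" --pt "20 0 0 0 0 0 1"

```text
t: 15.42
eef_pos: [0.5685, 0.0083, 0.2247]
ee_rot: [3.142, -0.0, 1.48]
force: [1.7, -2.9, -1.2]
width: 0.0005
```

```bash
python3 - <<'E'
from h import *
rows()
f=grab_frame("scene"); crop(f,"pics/s6.png",220,160,220,150,3.6)
E
```

```text
now local [ 52.7 -50.2] tip z 46.7 t 15.43 F [ 1.7 -2.9 -1.2] Fstage [ 2.  -2.8] w 0.0
```

View pics/s6.png

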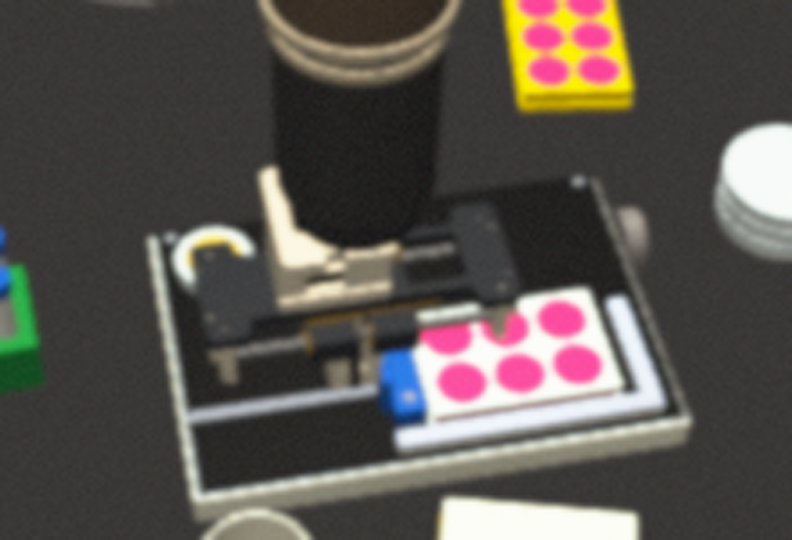

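The clamp is against the plate, and a gap of about 10 mm remains to the stop, from the plate's left edge at (620,375) to the stop at (635,380). I creep on, watching the force.

drive_tool --pt "1 0 0 0 0 0 1" --pt "2 0 0 0 0 0 1" --pt "3 0 0 0 0 0 1" --pt "4 0 0 0 0 0 1" --pt "5 0 0 0 0 0 1" --pt "6 0 0 0 0 0 1"

```text
t: 16.23
eef_pos: [0.5691, 0.0143, 0.2247]
ee_rot: [3.141, -0.0, 1.48]
force: [1.8, -2.2, -0.4]
width: 0.0004
```

drive_tool --pt "0.5 0 0 0 0 0 1" --pt "1 0 0 0 0 0 1" --pt "1.5 0 0 0 0 0 1" --pt "2 0 0 0 0 0 1"

```text
t: 16.73
eef_pos: [0.5692, 0.0162, 0.2247]
ee_rot: [3.142, -0.0, 1.479]
force: [1.3, -3.7, 0.4]
width: 0.0005
```

drive_tool --pt "0.5 0 0 0 0 0 1" --pt "1 0 0 0 0 0 1" --pt "1 0 0 0 0 0 1"

```text
t: 17.1
eef_pos: [0.5693, 0.0173, 0.2247]
ee_rot: [3.142, -0.0, 1.48]
force: [1.4, -2.3, 1.0]
width: 0.0007
```

drive_tool --pt "0.5 0 0 0 0 0 1" --pt "1 0 0 0 0 0 1" --pt "1 0 0 0 0 0 1"

```text
t: 17.48
eef_pos: [0.5694, 0.0183, 0.2247]
ee_rot: [-3.142, -0.0, 1.48]
force: [2.0, -2.4, 0.0]
width: 0.0005
```

drive_tool --pt "0.5 0 0 0 0 0 1" --pt "1 0 0 0 0 0 1" --pt "1 0 0 0 0 0 1"

```text
t: 17.85
eef_pos: [0.5696, 0.0193, 0.2247]
ee_rot: [3.142, -0.0, 1.48]
force: [1.4, -2.0, 1.2]
width: 0.0005
```

drive_tool --pt "0.5 0 0 0 0 0 1" --pt "1 0 0 0 0 0 1" --pt "1 0 0 0 0 0 1"

```text
t: 18.23
eef_pos: [0.5696, 0.0203, 0.2247]
ee_rot: [-3.142, -0.0, 1.48]
force: [2.1, -1.8, 1.5]
width: 0.0004
```

```bash
python3 - <<'E'
from h import *
rows()
f=grab_frame("scene"); crop(f,"pics/s7.png",310,225,110,75,6)
E
```

```text
now local [ 52.7 -38.3] tip z 46.7 t 18.23 F [ 2.1 -1.8  1.5] Fstage [ 2.2 -1.6] w 0.0
```

View pics/s7.png

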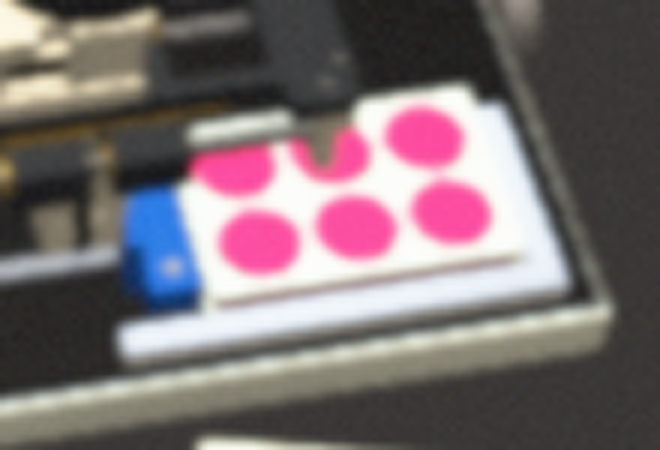

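The plate is snug along the rail and nearly at the stop (left edge (472,85)–(525,258)), but I have felt no stop force yet. That was picture 11, so I rely on force now.

drive_tool --pt "0.5 0 0 0 0 0 1" --pt "1 0 0 0 0 0 1" --pt "1 0 0 0 0 0 1"

```text
t: 18.65
eef_pos: [0.5697, 0.0213, 0.2247]
ee_rot: [3.142, -0.0, 1.48]
force: [1.8, -2.8, -0.2]
width: 0.0004
```

drive_tool --pt "0.5 0 0 0 0 0 1" --pt "1 0 0 0 0 0 1" --pt "1 0 0 0 0 0 1"

```text
t: 19.02
eef_pos: [0.5698, 0.0218, 0.2247]
ee_rot: [-3.141, 0.001, 1.479]
force: [2.1, -6.9, 0.7]
width: 0.0006
```

drive_tool --pt "0.5 0 0 0 0 0 1" --pt "1 0 0 0 0 0 1" --pt "1 0 0 0 0 0 1"

```text
t: 19.4
eef_pos: [0.5698, 0.0221, 0.2247]
ee_rot: [-3.141, 0.002, 1.479]
force: [2.6, -11.4, 0.9]
width: 0.0002
```

The stop is firm: force has risen to 11 N while the TCP barely moves. I'll back straight off, lift, and clear the view.

drive_tool --pt "-1 0 0 0 0 0 1" --pt "-5 0 0 0 0 0 1" --pt "-12 0 0 0 0 0 1" --pt "-20 0 -5 0 0 0 1" --pt "-22 0 -40 0 0 0 1" --pt "-22 0 -90 0 0 0 1" --pt "-22 0 -140 0 0 0 1" --pt "-60 -20 -170 0 0 0 1" --pt "-120 -40 -180 0 0 0 1" --pt "-180 -60 -180 0 0 0 1" --pt "-240 -80 -180 0 0 0 1" --pt "-300 -100 -180 0 0 0 1"

```text
t: 20.9
eef_pos: [0.443, -0.2647, 0.4054]
ee_rot: [3.14, -0.0, 1.48]
force: [0.6, -0.4, 0.6]
width: 0.0002
```

drive_tool --pt "-55 -20 0 0 0 0 1" --pt "-110 -40 0 0 0 0 1" --pt "-165 -60 0 0 0 0 1" --pt "-220 -100 0 0 0 0 1" --pt "-270 -140 0 0 0 0 1" --pt "-270 -140 0 0 0 0 1" --pt "-270 -140 0 0 0 0 1"

```text
t: 21.78
eef_pos: [0.2796, -0.5194, 0.4047]
ee_rot: [3.142, -0.0, 1.478]
force: [0.5, 0.8, 0.0]
width: 0.0004
```

```bash
python3 - <<'E'
from h import *
rows()
a=grab_frame("top"); crop(a,"pics/t8.png",205,180,190,142,4.2)
E
```

```text
now local [-186.5 -602.3] tip z 226.7 t 21.77 F [0.5 0.8 0. ] Fstage [0.4 0.9] w 0.0
```

View pics/t8.png

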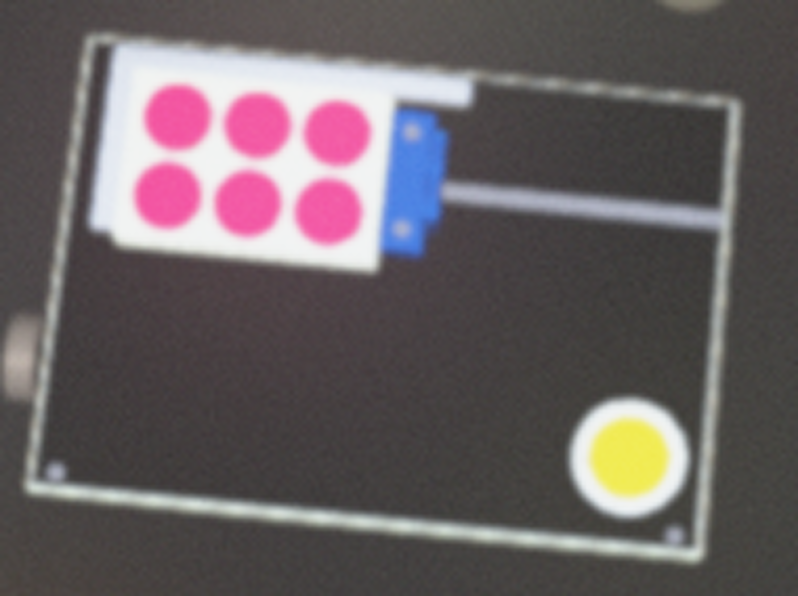

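The plate is square in the corner: corners (134,66), (396,92), (378,271) and (113,245). The clamp is flush on its right side, and the dish is still at (629,457). One numeric check using the well centres:

```bash
python3 - <<'E'
from h import *
a=grab_frame("top"); im=a["img"].astype(int); m=((im[...,0]>180)&(im[...,1]<140)&(im[...,2]>110)).astype(np.uint8); m[:180]=0;m[255:]=0;m[:,:205]=0;m[:,395:]=0
n,_,st,c=cv2.connectedComponentsWithStats(m); c=c[1:][st[1:,4]>60]; W=(world(a,c,.05)[:,:2]-T)@RS*1e3
print(len(c),"plate centre by wells",W.mean(0)); o=W[np.argsort(-W[:,0])]
for r in(o[:3],o[3:]): print("yaw rel",-np.polyfit(r[:,1],r[:,0],1)[0]+0)
loc=lambda uv,z:(world(a,c2p(uv),z)[:,:2]-T)@RS*1e3
print("rail",loc([[136,76],[472,106]],.04))
print("plate corners",loc([[134,66],[396,92],[378,271],[113,245]],.05)); print("clamp left top",loc([[395,107],[382,253]],.048)); print("dish",loc([[629,457]],.044))
E
```

```text
6 plate centre by wells [52.65010285 71.35526485]
yaw rel -0.005925964747634701
yaw rel -0.0033974995227335322
rail [[ 93.08024778 134.78796342]
 [ 94.25457043 -31.45552599]]
plate corners [[ 95.52517652 134.4871935 ]
 [ 95.08371656   5.92342065]
 [  6.41155358   5.46770519]
 [  6.57209404 133.49527142]]
clamp left top [[88.0507837   5.74222102]
 [15.63562287  4.56698093]]
dish [[ -70.48578836 -122.63905524]]
```

```bash
python3 -c "
from station import *
print(job_done())"
```

```text
the job is handed in; nothing more can be done
None
```

The plate is home in the corner and the job is handed in, at about 22 s of the 48 s allowed. I pushed it back with half-open fingers until the rail resisted at about 11–13 N. Then I pushed the clamp's tab left, creeping at the end, until the end stop resisted at about 11 N. After that I backed off and moved the arm clear.

**Last checks from the top camera:**
- **Plate:** its centre by the wells is at stage (52.7, 71.4) mm, against the seat at (52, 71). It is within about 0.006 rad of square.
- **Clamp:** its left face is at stage y of about 5 mm, and the plate's right edge reads 5.5–5.9 mm. The two are touching as far as the camera, good to about 2 mm, can tell.
- **Dish:** it moved less than 1 mm by measurement, which is within the camera's error.
- **Other things on the bench:** I did not measure these again. The arm was kept clear of them, and I felt no unexpected forces.

No check failed. The force readings were noisy by about 1–2 N, so the light sliding forces were not clearly resolved; only the contacts with the rail and the stop were. As the fingers pressed the plate on the rail there was also an upward force of about 7 N on the tool. I took that as the fingers bearing down slightly on the plate, and it showed no tilt or lift in the pictures afterwards.

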